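# Put the stray airframe hardware back in its cases

### The arm

A 6-joint arm with a two-finger parallel gripper is mounted at the origin on the work surface. World frame = base frame: x ahead of the robot, y to its left, z up, the work surface at z = 0. Lengths are in mm, angles in rad, forces in N, time in s.
With the tool pointing down it reaches from about 275 to 1000 mm from the base axis. Payload 8.4 kg.
Tool frame: the origin (TCP) lies on the centre line of the jaws, within the pads' length; the fingertips stand r.tip_reach ahead of it and the grasp point (between the pads) lies 11 mm behind it (r.tip_reach is the distance from the TCP to the fingertips, in mm); z points along the fingers, y is the line along which they close (so a half turn about z gives the same grasp; the last joint's range is limited). The gripper opens to 85 mm and grips with 20 to 120 N. Pads are 22 mm wide; open, the fingers measure 114 mm over their backs; the gripper's body (76 mm by 85 mm) begins 54 mm behind the grasp point. The pads swing forward as they close: fully open they stand 13 mm farther back than shut.
Start: joints at [-1.31, 0.353, 1.633, -0, 1.155, -0.002], TCP at [162.364, -603.544, 239.281] pointing down, gripper open.
Joint ranges: [-2.63, 2.63], [-0.92, 2.1], [0.06, 2.66], [-1.3, 4.44], [0, 2.69], [-3.02, 3.02]. Speed limits (rad/s): [2.22, 2.22, 2.79, 3.14, 3.14, 3.14].

### API

Orientations are given as [roll, pitch, yaw] about the fixed x, y, z axes, in that order (R = Rz(yaw) Ry(pitch) Rx(roll)).
In Python, from rig import r gives the robot as it stands.
- The arm moves only by the tool carry_out, never from a script. Its argument "targets" is a list of rows, each an object with "dp": the shift along the tool's x, y, z in mm, a list of three; "yaw": the turn about the tool's z in degrees. A call has 1 to 12 rows; each row is the pose to reach, as a shift and turn from the pose commanded when the call began, along the tool's axes at that moment; what a row does not reach only later rows make up. A row lasts 1/8 s, in which the tool goes at most 62.5 mm and 10.7 degrees, less where a joint would pass 70% of its speed; a pose out of reach is approached as far as the arm can. A call with a gripper value outside its range is refused whole. "fingers" is the opening, from -1 (shut) to 1 (fully open), so that 0 is half open, set as the call begins (left out, the last holds). The fingers move at their own pace and stop on an object; "grip_force" is the grip in N (left out, the last holds). Time passes only in rows, so rows that repeat a pose let the fingers close. It gives the time, the measured TCP pose, the force, the opening and the grip force at its end, in the units of the state.
- r.sense(): the state, without advancing time (a new reading comes with each control period).
- r.grab_frame(name): name is "scene" or "top" or "wrist"; returns the picture (480x640x3 uint8, red, green, blue); there is no depth.
- r.get_calibration(name): a dict with "fx", "fy", "cx", "cy" (pixels), "dist_coeffs" ([k1, k2, p1, p2, k3] as OpenCV has them; the pictures are not rectified), "rvec" (rotation vector, rad) and "tvec" (3), from world to camera coordinates, as OpenCV has them. Camera axes: x right, y down, z forward; pixel columns grow to the right and rows downward; lengths in mm; the calibration is good to about 2 mm. A picture is of the moment at which its call begins: read the wrist's pose just before it. get_calibration takes no time and is no camera call; for the wrist camera it gives the pose at the moment of the call.
- r.sign_off(): hands the job in; it is judged then, once.
The state is a dict: "clock": time; "qpos": joint angles; "qvel": joint speeds; "joint_efforts": joint torques, N m; "eef_pos": TCP position; "tcp_rot": TCP orientation; "contact_force": force on the tool from outside, world axes, zero at the start; "wrist_torque": the same for the moment, N m; "opening": opening from 0.0 (shut) to 1.0 (fully open); "grasp_force": force on a finger pad.
Only numpy, scipy, OpenCV 4.12 (cv2) and the standard library are available. Lean on these libraries where they do the work, as an engineer would, in place of code of your own. Each camera call takes 0.05 s, during which the arm holds its last target. There are 200 camera calls.

### The job

Four stray pieces of airframe hardware lie on the bench: a long bolt, a short bolt, a rod-end bearing and a cable pulley. Put each one away in the open case that already holds pieces just like it (mind the bolt lengths), lying flat on the case's floor in the empty part beside the others, not on top of them, so that the lid will close. Leave the coffee cup and the screwdriver where they are.

Things in the scene. Friction and masses are not known exactly. Their poses are not given: they have to be found in the camera images.
- long_bolt: Loose steel hex-head bolt lying on the bench: shank 12.7 mm thick, 80 mm long; head 19 mm across flats (22 over corners), 8 thick; 88 mm overall, 95 g. Origin: on the shank's axis at mid-shank (head not counted), 8 mm above its support; x along the shank to the head, level within 3 degrees. Grip across the shank. Head like the short bolt's.
- short_bolt: Loose steel hex-head bolt lying on the bench: shank 12.7 mm thick, 40 mm long; head 19 mm across flats (22 over corners), 8 thick; 48 mm overall, 55 g. Origin: on the shank's axis at mid-shank (head not counted), 8 mm above its support; x along the shank to the head, level within 5 degrees. Grip across the shank. Half the long bolt's length.
- rod_end: Loose steel rod-end bearing lying flat: round eye 33 mm across, 13 thick, with pierced ball 16 thick; straight threaded shank 12.7 mm thick; 78 mm overall, 110 g. Origin: on the shank axis, 31 mm from the shank's free end and from the eye's centre, 7 mm above its support; x along the shank to the eye, which ends at x = +48. Grip across the shank near x = +2 (free shank: -31 to +12).
- pulley: Loose brown phenolic cable pulley lying flat on the bench: grooved disc 44 mm across, 12 mm thick, steel ball bearing in its hub, 45 g. Origin: its centre, 6 mm above its support; z is its axis. Grip across the rim; in its case, with the fingers at the case's +y and -y sides.
- case_long_bolt: Fixed open case, clear plastic with blue rim; holds 2 long bolts along its far (+x) side. Outside 120 (x) x 150 (y) x 30 mm high, walls 2.5, inner floor 3 above bench. Origin: centre of underside; x away from robot within 15 deg. Empty: local x -57 to +10 mm, full width; a piece centred at x = -22 with its length along y is clear of all. Fixed contents.
- case_short_bolt: Fixed open case, clear plastic with blue rim; holds 4 short bolts along its far (+x) side. Outside 120 (x) x 150 (y) x 30 mm high, walls 2.5, inner floor 3 above bench. Origin: centre of underside; x away from robot within 15 deg. Empty: local x -57 to +10 mm, full width; a piece centred at x = -22 with its length along y is clear of all. Fixed contents.
- case_rod_end: Fixed open case, clear plastic with blue rim; holds 2 rod ends along its far (+x) side. Outside 120 (x) x 150 (y) x 30 mm high, walls 2.5, inner floor 3 above bench. Origin: centre of underside; x away from robot within 15 deg. Empty: local x -57 to +10 mm, full width; a piece centred at x = -22 with its length along y is clear of all. Fixed contents.
- case_pulley: Fixed open case, clear plastic with blue rim; holds 2 pulleys lying flat along its far (+x) side. Outside 120 (x) x 150 (y) x 30 mm high, walls 2.5, inner floor 3 above bench. Origin: centre of underside; x away from robot within 15 deg. Empty: local x -57 to +10 mm, full width; a piece centred at x = -22 with its length along y is clear of all. Fixed contents.
- cup: Bystander: lidded paper coffee cup, 83 mm across the lid, 112 mm high, standing at the left of the work, nearer the robot. Origin: centre of its underside.
- screwdriver: Bystander: black-handled screwdriver about 200 mm long lying at the right of the work, nearer the robot. Origin: under the tool, near the middle; x runs along it to the tip.
Not all that is in view belongs to the job. Leave any blue look-alike of the long_bolt alone.

How it is judged:
By the outcome, as a careful person would: the job done as asked, in the order asked, and still so for the second after the job is handed in, with the robot touching nothing.
It also fails if it takes over 102 s, if anything falls off the work surface, if the arm or the gripper's body presses on something with over 40 N, if the wrist force passes 120 N, or if a joint passes its speed limit or range.

## Working session

There is one attempt and no reset: what is moved stays moved. The work goes in short steps, Python scripts to look and compute and a tool call to move; the robot and the scene stay as the last step left them, time stands still between calls to the robot, and variables do not carry over. Pictures are saved under pics/ and viewed, at most 14 in all, crops included, and the job is handed in when it is done.

Besides the shell and the picture viewer there is one more tool, called after ">>>" as a command line: name --argument value ..., lists and objects as JSON in quotes. carry_out: Moves the arm, as the interface text tells. Its arguments: {"type":"object","properties":{"targets":{"type":"array","items":{"type":"object","properties":{"dp":{"type":"array","items":{"type":"number"}},"yaw":{"type":"number"}}}},"fingers":{"type":"number"},"grip_force":{"type":"number"}},"required":["targets"]}

```bash
ls; mkdir -p pics
python3 - <<'E'
from rig import r
import cv2,json
s=r.sense();print(s, r.tip_reach)
for n in("scene","top"):
    im=r.grab_frame(n);cv2.imwrite(f"pics/{n}0.png",im[:,:,::-1]);print(n,r.get_calibration(n))
print(r.get_calibration("wrist"))
E
```

```text
pics
{'clock': 0.0, 'qpos': array([-1.31039098e+00,  3.53667642e-01,  1.63412723e+00,  2.37344980e-05,
        1.15519390e+00, -2.43926028e-03]), 'qvel': array([-0.00134441,  0.00122432,  0.00087141, -0.0001774 ,  0.00122437,
        0.00111174]), 'joint_efforts': array([-3.03422952e-03, -6.05251908e+01, -3.42075706e+01, -2.58837235e-04,
        9.29475093e-03, -3.21496873e-05]), 'eef_pos': array([ 162.25769916, -603.09419776,  238.55244989]), 'tcp_rot': array([-3.14019659e+00, -2.51060874e-05,  2.62834997e-01]), 'contact_force': array([-0.00420923, -0.12197894,  0.5751187 ]), 'wrist_torque': array([-0.00441007, -0.02971912,  0.01088489]), 'grasp_force': 0.0, 'opening': 0.9972062945683047} 8.0
scene {'fx': 554.0215581335375, 'fy': 554.0215581335375, 'cx': 315.3829193037261, 'cy': 233.09552350264278, 'dist_coeffs': array([-0.07372888,  0.        ,  0.        ,  0.        ,  0.        ]), 'rvec': array([ 1.9749507 ,  1.05326009, -0.56999682]), 'tvec': array([-261.72606756, -186.52745662, 1488.36020178])}
top {'fx': 503.29344024988177, 'fy': 503.29344024988177, 'cx': 306.0580540229361, 'cy': 238.2500003871593, 'dist_coeffs': array([0.03888087, 0.        , 0.        , 0.        , 0.        ]), 'rvec': array([ 2.17692878, -2.18484608,  0.0527142 ]), 'tvec': array([   9.39527302,  487.86504519, 1044.21000582])}
{'fx': 370.1192996072818, 'fy': 370.1192996072818, 'cx': 314.3514592912385, 'cy': 234.53077779252862, 'dist_coeffs': array([-0.07173891,  0.        ,  0.        ,  0.        ,  0.        ]), 'rvec': array([-2.30700422,  1.76790246,  0.2530787 ]), 'tvec': array([-624.85387916,  -36.61717358,  378.92388803])}
```

View pics/top0.png

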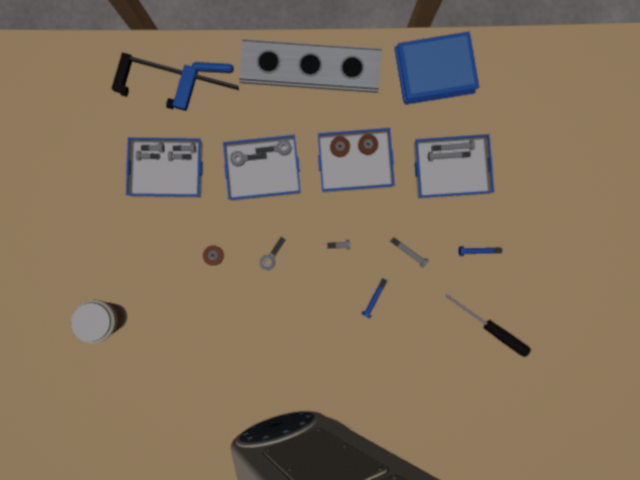

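View pics/scene0.png

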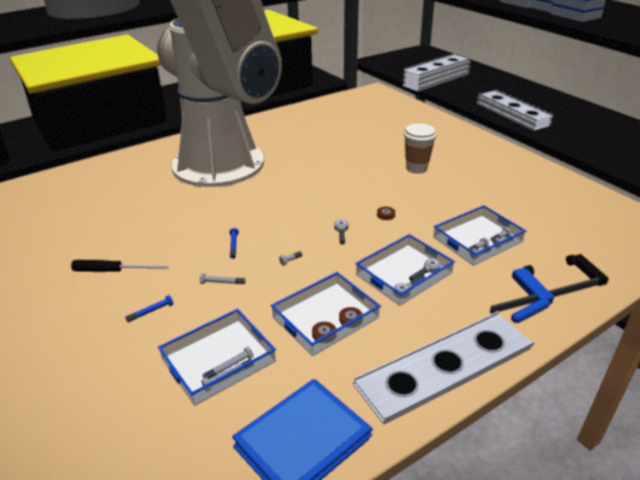

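Candidates in top view: the long bolt is the steel one at (409,252). It could be confused with the blue look-alikes at (480,251) and (375,298), the short bolt at (339,245), or the fixed bolts in the case at (452,150). Rod end is at (271,255) and pulley at (213,256). The cases, left to right, are short, rod, pulley, long. I'll check this in a close crop.

```bash
cat > h.py <<'E'
from rig import r
import cv2,numpy as np
def world(c,px,z):
    K=np.array([[c['fx'],0,c['cx']],[0,c['fy'],c['cy']],[0,0,1]])
    u=cv2.undistortPoints(np.array(px,float).reshape(-1,1,2),K,c['dist_coeffs'])[:,0]
    R=cv2.Rodrigues(c['rvec'])[0];o=-R.T@c['tvec']
    d=np.c_[u,np.ones(len(u))]@R
    return o+d*((z-o[2])/d[:,2])[:,None]
def proj(c,P):
    K=np.array([[c['fx'],0,c['cx']],[0,c['fy'],c['cy']],[0,0,1]])
    return cv2.projectPoints(np.array(P,float).reshape(-1,3),c['rvec'],c['tvec'],K,c['dist_coeffs'])[0][:,0]
E
python3 - <<'E'
from h import *
im=cv2.imread('pics/top0.png')
a=cv2.resize(im[228:278,195:435],None,fx=3.3,fy=3.3,interpolation=cv2.INTER_CUBIC)
b=cv2.resize(im[125:205,120:500],(792,167),interpolation=cv2.INTER_CUBIC)
w=792;a=cv2.resize(a,(w,165));cv2.imwrite('pics/crop.png',np.vstack([a,b]))
c=r.get_calibration('top')
hsv=cv2.cvtColor(im,cv2.COLOR_BGR2HSV)
for n,(x0,y0,x1,y1) in dict(long=(385,230,435,272),short=(322,235,357,255),rod=(255,232,292,274)).items():
    h=hsv[y0:y1,x0:x1]; bg=np.median(h.reshape(-1,3),axis=0)
    m=(h[...,1]<bg[1]-40); ys,xs=np.nonzero(m); 
    P=world(c,np.c_[xs+x0,ys+y0],7)[:,:2]; mu=P.mean(0)
    ax=np.linalg.svd(P-mu)[2][0]; t=(P-mu)@ax
    print(n,bg,len(P),mu.round(1),np.degrees(np.arctan2(ax[1],ax[0])).round(1),t.min().round(1),t.max().round(1))
h=hsv[238:275,198:230];m=abs(h.astype(int)-np.median(h.reshape(-1,3),axis=0))
m=(im[238:275,198:230,2].astype(int)<125);ys,xs=np.nonzero(m)
print('pulley',len(xs),world(c,[[xs.mean()+198,ys.mean()+238]],8),np.pi*22**2)
# cases: blue mask
m=cv2.inRange(hsv,(100,110,60),(130,255,255))
for n,(x0,x1) in dict(short=(120,210),rod=(215,308),pul=(310,402),long=(408,500)).items():
    ys,xs=np.nonzero(m[125:205,x0:x1]); 
    P=world(c,np.c_[xs+x0,ys+125],29)[:,:2].astype(np.float32)
    print('case',n,len(P),cv2.minAreaRect(P))
E
```

```text
long [ 17.  91. 145.] 234 [ 457.7 -211.5] -126.6 -47.5 40.3
short [ 17.  91. 145.] 126 [474.5 -63.7] 93.4 -19.9 25.2
rod [ 17.  91. 145.] 254 [449.6  83.6] 146.8 -46.7 28.5
pulley 367 [[453.38318428 205.32790505   8.        ]] 1520.53084433746
case short 416 ((639.333740234375, 305.4020080566406), (155.90313720703125, 120.9883804321289), 89.23089599609375)
case rod 309 ((637.8001708984375, 100.674072265625), (121.10281372070312, 153.99192810058594), 5.702828884124756)
case pul 314 ((652.7410278320312, -96.35403442382812), (121.02064514160156, 153.87147521972656), 3.905978202819824)
case long 419 ((637.5009155273438, -298.98382568359375), (120.84667205810547, 156.33680725097656), 3.484766960144043)
```

View pics/crop.png

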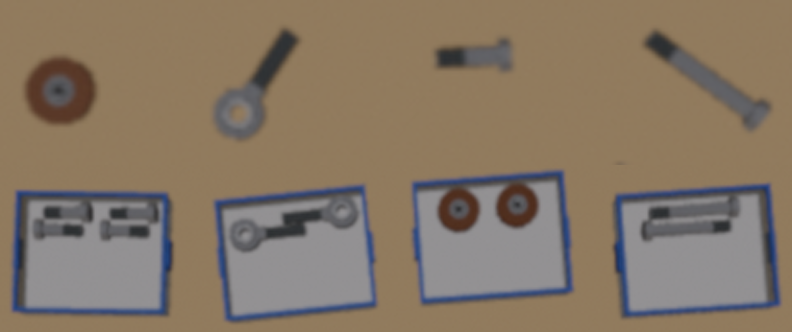

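The crop confirms it. The steel long bolt is second from the right in the bench strip, with its head lower right and no blue on it. The case contents match left to right: short bolts, rod ends, pulleys, long bolts.

```bash
cat >> h.py <<'E'
from scipy.spatial.transform import Rotation as Ro
def plan(*wps, start=None):
    """each wp: (x,y,z,yawdeg); prints dp/yaw from the preceding pose (first from measured)"""
    s=r.sense();p=s['eef_pos'];yaw=np.degrees(s['tcp_rot'][2])
    if start: p=np.array(start[:3],float);yaw=start[3]
    for w in wps:
        R=(Ro.from_euler('z',yaw,degrees=True)*Ro.from_euler('x',np.pi)).as_matrix()
        print(w,'dp',(R.T@(np.array(w[:3])-p)).round(1),'yaw',round(-(w[3]-yaw),1)); p=np.array(w[:3],float);yaw=w[3]
def case(c,yaw,x,y):
    a=np.radians(yaw);return np.array(c)+[x*np.cos(a)-y*np.sin(a),x*np.sin(a)+y*np.cos(a)]
E
python3 - <<'E'
from h import *
print(case((637.5,-299),3.5,-22,-7.6))
plan((457.7,-211.5,110,53.4),(457.7,-211.5,10,53.4))
E
```

```text
[ 616.00500334 -307.92889234]
(457.7, -211.5, 110, 53.4) dp [ 387.1 -301.5  128.6] yaw -38.3
(457.7, -211.5, 10, 53.4) dp [  0.  -0. 100.] yaw -0.0
```

>>> carry_out --targets '[{"dp": [387, -301.5, 128.5], "yaw": -38.3}, {"dp": [387, -301.5, 128.5], "yaw": -38.3}, {"dp": [387, -301.5, 128.5], "yaw": -38.3}, {"dp": [387, -301.5, 128.5], "yaw": -38.3}, {"dp": [387, -301.5, 128.5], "yaw": -38.3}, {"dp": [387, -301.5, 128.5], "yaw": -38.3}, {"dp": [387, -301.5, 128.5], "yaw": -38.3}, {"dp": [387, -301.5, 128.5], "yaw": -38.3}, {"dp": [387, -301.5, 128.5], "yaw": -38.3}, {"dp": [387, -301.5, 128.5], "yaw": -38.3}, {"dp": [387, -301.5, 128.5], "yaw": -38.3}, {"dp": [387, -301.5, 128.5], "yaw": -38.3}]' --fingers 0.1 --grip_force 60

```text
clock: 1.6
eef_pos: [457.3, -213.0, 111.1]
tcp_rot: [3.141, -0.0, 0.929]
contact_force: [-0.4, 0.5, -0.0]
opening: 0.55
grasp_force: 0.0
```

Run:
```python
from h import *
c=r.get_calibration('wrist');im=r.grab_frame('wrist')[:,:,::-1].copy()
cv2.imwrite('pics/w1.png',im)
s=r.sense();print(s['eef_pos'],np.degrees(s['tcp_rot']),s['opening'])
print(proj(c,[[457.7,-211.5,7],[457.7-24,-211.5-32,7],[457.7+28.3,-211.5+38,7]]))
plan((457.7,-211.5,10,53.4))
```

```text
[ 457.35916459 -212.90438484  111.11613801] [ 1.79967292e+02 -2.41631428e-03  5.32548124e+01] 0.5511402154732704
[[313.0142989  233.8613014 ]
 [312.94663342 288.45542447]
 [312.85831343 162.56675798]]
(457.7, -211.5, 10, 53.4) dp [  1.3  -0.6 101.1] yaw -0.1
```

View pics/w1.png

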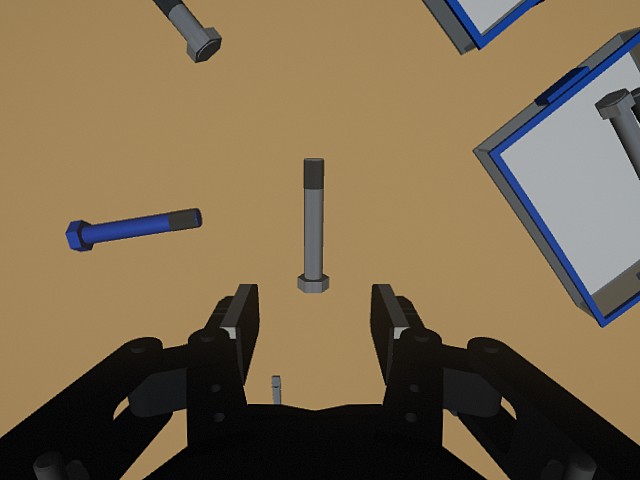

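The steel long bolt runs from (313,158) to (313,292), where the projection predicted it. The blue one is well aside at (135,230). Descend and grip.

>>> carry_out --targets '[{"dp": [1, -0.5, 50], "yaw": 0}, {"dp": [1, -0.5, 85], "yaw": 0}, {"dp": [1, -0.5, 101], "yaw": 0}, {"dp": [1, -0.5, 101], "yaw": 0}, {"dp": [1, -0.5, 101], "yaw": 0}, {"dp": [1, -0.5, 101], "yaw": 0}]'

```text
clock: 2.4
eef_pos: [458.8, -211.2, 10.9]
tcp_rot: [3.14, -0.0, 0.931]
contact_force: [-0.5, -0.0, -0.6]
opening: 0.552
grasp_force: 0.0
```

>>> carry_out --targets '[{"dp": [0, 0, 0], "yaw": 0}, {"dp": [0, 0, 0], "yaw": 0}, {"dp": [0, 0, 0], "yaw": 0}, {"dp": [0, 0, 0], "yaw": 0}, {"dp": [0, 0, 0], "yaw": 0}, {"dp": [0, 0, 0], "yaw": 0}, {"dp": [0, 0, 0], "yaw": 0}, {"dp": [0, 0, 0], "yaw": 0}]' --fingers -1

```text
clock: 3.4
eef_pos: [458.3, -210.9, 10.3]
tcp_rot: [3.141, -0.0, 0.931]
contact_force: [-0.9, 0.0, 7.3]
opening: 0.124
grasp_force: 58.6
```

>>> carry_out --targets '[{"dp": [0, 0, -30], "yaw": 0}, {"dp": [0, 0, -70], "yaw": 0}, {"dp": [0, 0, -100], "yaw": 0}, {"dp": [0, 0, -100], "yaw": 0}, {"dp": [0, 0, -100], "yaw": 0}]'

```text
clock: 4.03
eef_pos: [457.4, -210.5, 109.1]
tcp_rot: [-3.141, 0.0, 0.931]
contact_force: [0.3, -0.1, -0.4]
opening: 0.117
grasp_force: 58.9
```

Run:
```python
from h import *
plan((616,-308,110,93.5),(616,-308,15,93.5),(616,-308,110,93.5),(474.4,-61.7,100,93.4))
```

```text
(616, -308, 110, 93.5) dp [ 16.4 185.4  -0.9] yaw -40.1
(616, -308, 15, 93.5) dp [ 0. -0. 95.] yaw -0.0
(616, -308, 110, 93.5) dp [  0.   0. -95.] yaw -0.0
(474.4, -61.7, 100, 93.4) dp [ 254.5 -126.3   10. ] yaw 0.1
```

>>> carry_out --targets '[{"dp": [16.4, 185.4, -1], "yaw": -40.1}, {"dp": [16.4, 185.4, -1], "yaw": -40.1}, {"dp": [16.4, 185.4, -1], "yaw": -40.1}, {"dp": [16.4, 185.4, -1], "yaw": -40.1}, {"dp": [16.4, 185.4, -1], "yaw": -40.1}, {"dp": [16.4, 185.4, -1], "yaw": -40.1}, {"dp": [16.4, 185.4, -1], "yaw": -40.1}, {"dp": [16.4, 185.4, -1], "yaw": -40.1}]'

```text
clock: 5.03
eef_pos: [616.3, -308.1, 111.0]
tcp_rot: [3.141, 0.0, 1.63]
contact_force: [1.2, -0.5, -1.6]
opening: 0.123
grasp_force: 59.1
```

Run:
```python
from h import *
s=r.sense();print(s['eef_pos'],np.degrees(s['tcp_rot']),s['opening'])
im=r.grab_frame('wrist')[:,:,::-1].copy()
cv2.imwrite('pics/w2.png',im)
plan((616,-308,14.5,93.5))
```

```text
[ 616.31438478 -308.08347167  111.01845131] [1.79990316e+02 6.07556246e-03 9.34139915e+01] 0.12260634758951776
(616, -308, 14.5, 93.5) dp [ 0.2 -0.4 96.6] yaw -0.1
```

View pics/w2.png

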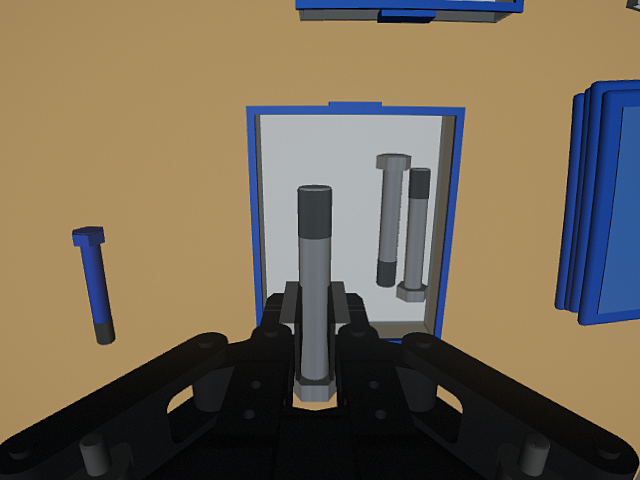

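The bolt is held level at (315,290), aligned with the case and clear of the fixed bolts at (400,225). Lower and release.

>>> carry_out --targets '[{"dp": [0, 0, 40], "yaw": 0}, {"dp": [0, 0, 75], "yaw": 0}, {"dp": [0, 0, 90], "yaw": 0}, {"dp": [0, 0, 96.5], "yaw": 0}, {"dp": [0, 0, 96.5], "yaw": 0}, {"dp": [0, 0, 96.5], "yaw": 0}, {"dp": [0, 0, 96.5], "yaw": 0}]'

```text
clock: 5.95
eef_pos: [617.1, -308.5, 15.3]
tcp_rot: [3.14, 0.001, 1.631]
contact_force: [0.6, 0.3, -2.2]
opening: 0.119
grasp_force: 59.1
```

>>> carry_out --targets '[{"dp": [0, 0, 0], "yaw": 0}, {"dp": [0, 0, 0], "yaw": 0}, {"dp": [0, 0, 0], "yaw": 0}, {"dp": [0, 0, 0], "yaw": 0}, {"dp": [0, 0, -10], "yaw": 0}, {"dp": [0, 0, -40], "yaw": 0}, {"dp": [0, 0, -80], "yaw": 0}, {"dp": [0, 0, -95], "yaw": 0}, {"dp": [0, 0, -95], "yaw": 0}]' --fingers -0.4

```text
clock: 7.08
eef_pos: [617.1, -308.6, 110.6]
tcp_rot: [3.14, 0.001, 1.631]
contact_force: [-0.8, 0.6, -0.5]
opening: 0.302
grasp_force: 0.0
```

>>> carry_out --targets '[{"dp": [254.5, -126.5, 10], "yaw": 0}, {"dp": [254.5, -126.5, 10], "yaw": 0}, {"dp": [254.5, -126.5, 10], "yaw": 0}, {"dp": [254.5, -126.5, 10], "yaw": 0}, {"dp": [254.5, -126.5, 10], "yaw": 0}, {"dp": [254.5, -126.5, 10], "yaw": 0}, {"dp": [254.5, -126.5, 10], "yaw": 0}, {"dp": [254.5, -126.5, 10], "yaw": 0}, {"dp": [254.5, -126.5, 10], "yaw": 0}]' --fingers 0.1

```text
clock: 8.2
eef_pos: [475.3, -62.5, 99.1]
tcp_rot: [3.142, 0.0, 1.63]
contact_force: [-0.5, 0.6, 0.0]
opening: 0.551
grasp_force: 0.0
```

Run:
```python
from h import *
c=r.get_calibration('wrist');im=r.grab_frame('wrist')[:,:,::-1].copy();cv2.imwrite('pics/w3.png',im)
t=r.grab_frame('top')[:,:,::-1].copy();cv2.imwrite('pics/t3.png',t)
print(proj(c,[[474.4,-61.7,7]]))
cv2.imwrite('pics/v3.png',np.vstack([im[100:400],cv2.resize(t[120:210,400:510],(640,524))[:290]]))
plan((474.4,-61.7,10.5,93.4))
```

```text
[[313.24981933 239.78090779]]
(474.4, -61.7, 10.5, 93.4) dp [ 0.7 -0.6 88.7] yaw 0.0
```

View pics/v3.png

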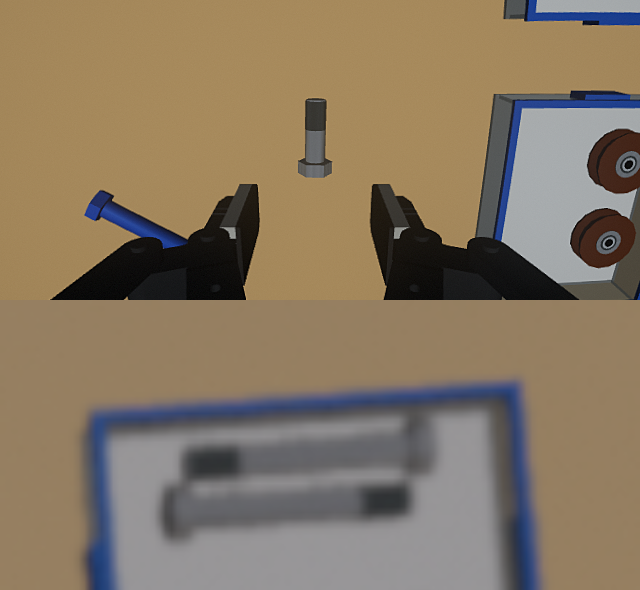

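The short bolt lies at (315,238) in the wrist picture with its head towards the robot base side. I'll shift the grip 2 mm away from the head. The top crop cut off the placed bolt, so I'll check that one later.

>>> carry_out --targets '[{"dp": [2.5, -0.5, 40], "yaw": 0}, {"dp": [2.5, -0.5, 75], "yaw": 0}, {"dp": [2.5, -0.5, 88.5], "yaw": 0}, {"dp": [2.5, -0.5, 88.5], "yaw": 0}, {"dp": [2.5, -0.5, 88.5], "yaw": 0}, {"dp": [2.5, -0.5, 88.5], "yaw": 0}]'

```text
clock: 9.05
eef_pos: [475.1, -59.5, 11.8]
tcp_rot: [3.14, 0.0, 1.631]
contact_force: [0.1, -0.3, 0.8]
opening: 0.55
grasp_force: 0.0
```

>>> carry_out --targets '[{"dp": [0, 0, 0], "yaw": 0}, {"dp": [0, 0, 0], "yaw": 0}, {"dp": [0, 0, 0], "yaw": 0}, {"dp": [0, 0, 0], "yaw": 0}, {"dp": [0, 0, 0], "yaw": 0}, {"dp": [0, 0, 0], "yaw": 0}, {"dp": [0, 0, 0], "yaw": 0}, {"dp": [0, 0, 0], "yaw": 0}]' --fingers -1

```text
clock: 10.05
eef_pos: [474.6, -59.4, 11.2]
tcp_rot: [3.141, 0.0, 1.631]
contact_force: [-1.1, -0.5, 6.5]
opening: 0.118
grasp_force: 58.6
```

>>> carry_out --targets '[{"dp": [0, 0, -30], "yaw": 0}, {"dp": [0, 0, -70], "yaw": 0}, {"dp": [0, 0, -100], "yaw": 0}, {"dp": [0, 0, -100], "yaw": 0}, {"dp": [0, 0, -100], "yaw": 0}]'

```text
clock: 10.68
eef_pos: [473.7, -59.3, 110.1]
tcp_rot: [-3.141, -0.0, 1.631]
contact_force: [-0.1, -0.5, -0.4]
opening: 0.121
grasp_force: 58.8
```

Run:
```python
from h import *
g=case((639.3,305.4),-0.8,-22,0);print(g)
plan((*g,110,89.2),(*g,14.5,89.2),(*g,110,89.2),(462.6,75.1,100,146.8))
t=r.grab_frame('top')[:,:,::-1].copy();cv2.imwrite('pics/t4.png',t)
```

```text
[617.30214447 305.70716797]
(np.float64(617.3021444717953), np.float64(305.70716796746115), 110, 89.2) dp [3.557e+02 1.653e+02 1.000e-01] yaw 4.3
(np.float64(617.3021444717953), np.float64(305.70716796746115), 14.5, 89.2) dp [ 0.  -0.  95.5] yaw -0.0
(np.float64(617.3021444717953), np.float64(305.70716796746115), 110, 89.2) dp [  0.    0.  -95.5] yaw -0.0
(462.6, 75.1, 100, 146.8) dp [-232.7 -151.5   10. ] yaw -57.6
```

>>> carry_out --targets '[{"dp": [355.5, 165.5, 0], "yaw": 4.3}, {"dp": [355.5, 165.5, 0], "yaw": 4.3}, {"dp": [355.5, 165.5, 0], "yaw": 4.3}, {"dp": [355.5, 165.5, 0], "yaw": 4.3}, {"dp": [355.5, 165.5, 0], "yaw": 4.3}, {"dp": [355.5, 165.5, 0], "yaw": 4.3}, {"dp": [355.5, 165.5, 0], "yaw": 4.3}, {"dp": [355.5, 165.5, 0], "yaw": 4.3}, {"dp": [355.5, 165.5, 0], "yaw": 4.3}, {"dp": [355.5, 165.5, 0], "yaw": 4.3}, {"dp": [355.5, 165.5, 0], "yaw": 4.3}]'

```text
clock: 12.1
eef_pos: [618.0, 304.4, 111.0]
tcp_rot: [3.142, 0.0, 1.555]
contact_force: [-0.2, -0.5, -0.5]
opening: 0.117
grasp_force: 58.8
```

Run:
```python
from h import *
im=r.grab_frame('wrist')[:,:,::-1].copy()
plan((617.3,305.7,15,89.2))
t=cv2.imread('pics/t4.png')
cv2.imwrite('pics/v5.png',np.vstack([im[80:430],cv2.resize(t[120:210,390:520],(360,249))[:,:].copy() if 0 else cv2.copyMakeBorder(cv2.resize(t[120:210,400:510],(305,249)),0,0,0,335,cv2.BORDER_CONSTANT)]))
```

```text
(617.3, 305.7, 15, 89.2) dp [ 1.1 -0.7 96.1] yaw -0.1
```

View pics/v5.png

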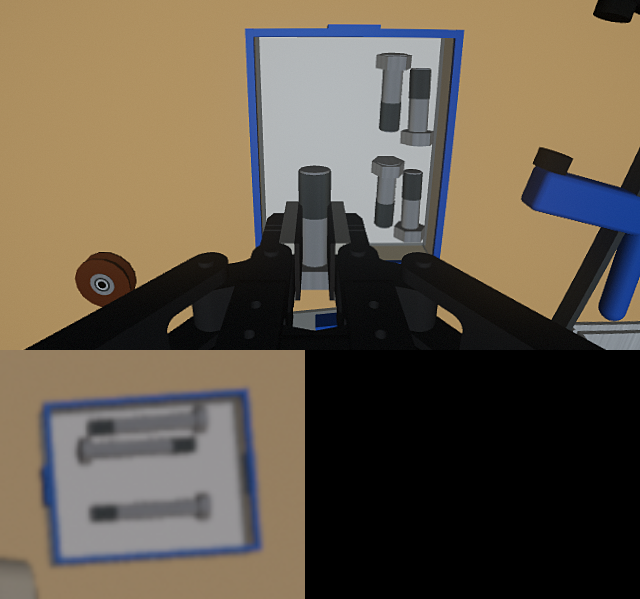

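The long bolt is lying flat in its case, clear of the others at (150,508). The short bolt is over its case at (315,215), aligned with it. Lower and release, then go on to the rod end.

>>> carry_out --targets '[{"dp": [0, 0, 40], "yaw": 0}, {"dp": [0, 0, 75], "yaw": 0}, {"dp": [0, 0, 90], "yaw": 0}, {"dp": [0, 0, 96], "yaw": 0}, {"dp": [0, 0, 96], "yaw": 0}, {"dp": [0, 0, 96], "yaw": 0}, {"dp": [0, 0, 96], "yaw": 0}]'

```text
clock: 13.02
eef_pos: [618.5, 305.7, 15.7]
tcp_rot: [3.14, -0.001, 1.556]
contact_force: [-1.0, -0.2, -0.3]
opening: 0.117
grasp_force: 58.9
```

>>> carry_out --targets '[{"dp": [0, 0, 0], "yaw": 0}, {"dp": [0, 0, 0], "yaw": 0}, {"dp": [0, 0, 0], "yaw": 0}, {"dp": [0, 0, 0], "yaw": 0}, {"dp": [0, 0, -10], "yaw": 0}, {"dp": [0, 0, -40], "yaw": 0}, {"dp": [0, 0, -80], "yaw": 0}, {"dp": [0, 0, -95], "yaw": 0}, {"dp": [0, 0, -95], "yaw": 0}]' --fingers -0.4

```text
clock: 14.15
eef_pos: [618.6, 305.8, 111.1]
tcp_rot: [3.14, -0.001, 1.556]
contact_force: [-0.5, 0.4, -0.4]
opening: 0.302
grasp_force: 0.0
```

>>> carry_out --targets '[{"dp": [-232.5, -151.5, 10], "yaw": -57.6}, {"dp": [-232.5, -151.5, 10], "yaw": -57.6}, {"dp": [-232.5, -151.5, 10], "yaw": -57.6}, {"dp": [-232.5, -151.5, 10], "yaw": -57.6}, {"dp": [-232.5, -151.5, 10], "yaw": -57.6}, {"dp": [-232.5, -151.5, 10], "yaw": -57.6}, {"dp": [-232.5, -151.5, 10], "yaw": -57.6}, {"dp": [-232.5, -151.5, 10], "yaw": -57.6}, {"dp": [-232.5, -151.5, 10], "yaw": -57.6}, {"dp": [-232.5, -151.5, 10], "yaw": -57.6}]' --fingers 0.1

```text
clock: 15.4
eef_pos: [463.1, 75.5, 99.6]
tcp_rot: [-3.141, -0.0, 2.561]
contact_force: [0.4, -0.8, 1.0]
opening: 0.545
grasp_force: 0.0
```

Run:
```python
from h import *
c=r.get_calibration('wrist');im=r.grab_frame('wrist')[:,:,::-1].copy()
t=r.grab_frame('top')[:,:,::-1]
print(proj(c,[[462.6,75.1,7]]))
cv2.imwrite('pics/v6.png',np.vstack([im[80:430],cv2.copyMakeBorder(cv2.resize(t[120:210,110:220],(305,249)),0,0,0,335,cv2.BORDER_CONSTANT)]))
plan((462.6,75.1,10.5,146.8))
```

```text
[[314.20902101 240.93328494]]
(462.6, 75.1, 10.5, 146.8) dp [ 0.3 -0.5 89.3] yaw -0.0
```

View pics/v6.png

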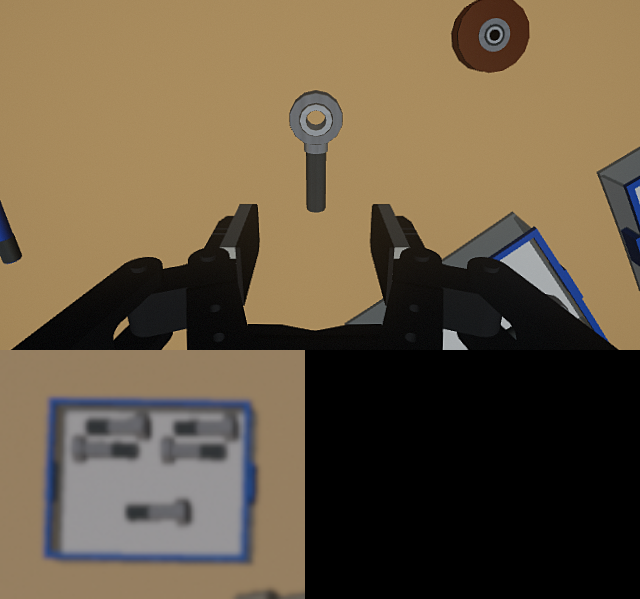

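The short bolt sits flat in its case at (158,512) in the crop. The rod end's shank is centred between the jaws at (315,180), with the pulley clear at (490,35).

>>> carry_out --targets '[{"dp": [0.5, -0.5, 40], "yaw": 0}, {"dp": [0.5, -0.5, 75], "yaw": 0}, {"dp": [0.5, -0.5, 89], "yaw": 0}, {"dp": [0.5, -0.5, 89], "yaw": 0}, {"dp": [0.5, -0.5, 89], "yaw": 0}, {"dp": [0.5, -0.5, 89], "yaw": 0}]'

```text
clock: 16.25
eef_pos: [463.3, 75.2, 11.8]
tcp_rot: [3.14, 0.001, 2.561]
contact_force: [0.2, 0.0, -0.3]
opening: 0.546
grasp_force: 0.0
```

>>> carry_out --targets '[{"dp": [0, 0, 0], "yaw": 0}, {"dp": [0, 0, 0], "yaw": 0}, {"dp": [0, 0, 0], "yaw": 0}, {"dp": [0, 0, 0], "yaw": 0}, {"dp": [0, 0, 0], "yaw": 0}, {"dp": [0, 0, 0], "yaw": 0}, {"dp": [0, 0, 0], "yaw": 0}, {"dp": [0, 0, 0], "yaw": 0}]' --fingers -1

```text
clock: 17.25
eef_pos: [462.8, 75.2, 11.3]
tcp_rot: [3.141, 0.001, 2.562]
contact_force: [-1.3, 0.3, 6.3]
opening: 0.115
grasp_force: 58.6
```

>>> carry_out --targets '[{"dp": [0, 0, -30], "yaw": 0}, {"dp": [0, 0, -70], "yaw": 0}, {"dp": [0, 0, -100], "yaw": 0}, {"dp": [0, 0, -100], "yaw": 0}, {"dp": [0, 0, -100], "yaw": 0}]'

```text
clock: 17.88
eef_pos: [461.9, 75.0, 110.1]
tcp_rot: [-3.141, -0.001, 2.561]
contact_force: [-0.7, 0.5, -2.0]
opening: 0.117
grasp_force: 58.9
```

Run:
```python
from h import *
g=case((637.8,100.7),5.7,-22,-6).round(1);p=case((652.7,-96.4),3.9,-22,0).round(1)
plan((*g,110,95.7),(*g,15,95.7),(*g,110,95.7),(453.4,205.3,100,95.7),(*p,100,3.9))
```

```text
(np.float64(616.5), np.float64(92.5), 110, 95.7) dp [-1.197e+02  9.940e+01  1.000e-01] yaw 51.1
(np.float64(616.5), np.float64(92.5), 15, 95.7) dp [ 0. -0. 95.] yaw -0.0
(np.float64(616.5), np.float64(92.5), 110, 95.7) dp [  0.   0. -95.] yaw -0.0
(453.4, 205.3, 100, 95.7) dp [ 128.4 -151.1   10. ] yaw -0.0
(np.float64(630.8), np.float64(-97.9), 100, 3.9) dp [-319.3  146.4    0. ] yaw 91.8
```

>>> carry_out --targets '[{"dp": [-119.5, 99.5, 0], "yaw": 51.1}, {"dp": [-119.5, 99.5, 0], "yaw": 51.1}, {"dp": [-119.5, 99.5, 0], "yaw": 51.1}, {"dp": [-119.5, 99.5, 0], "yaw": 51.1}, {"dp": [-119.5, 99.5, 0], "yaw": 51.1}, {"dp": [-119.5, 99.5, 0], "yaw": 51.1}, {"dp": [-119.5, 99.5, 0], "yaw": 51.1}, {"dp": [-119.5, 99.5, 0], "yaw": 51.1}, {"dp": [-119.5, 99.5, 0], "yaw": 51.1}]'

```text
clock: 19.0
eef_pos: [616.9, 92.8, 110.8]
tcp_rot: [3.142, -0.0, 1.67]
contact_force: [-0.8, -0.5, -1.5]
opening: 0.117
grasp_force: 58.9
```

Run:
```python
from h import *
im=r.grab_frame('wrist')[:,:,::-1].copy();cv2.imwrite('pics/v7.png',im[60:450])
plan((616.5,92.5,14.5,95.7))
```

```text
(616.5, 92.5, 14.5, 95.7) dp [-0.2 -0.4 96.3] yaw -0.0
```

View pics/v7.png

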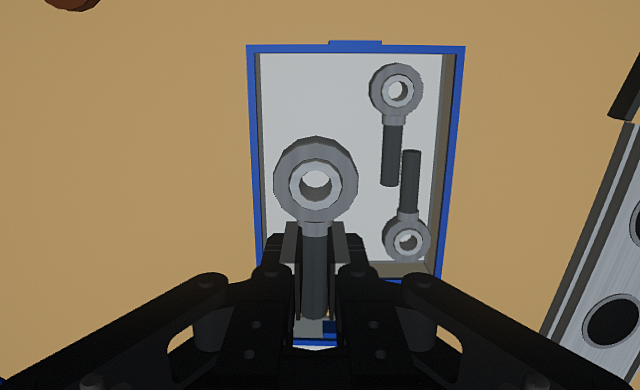

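The rod end is held level at (315,220) with its eye clear of the fixed ones. Lower and release, then go to the pulley.

>>> carry_out --targets '[{"dp": [0, 0, 40], "yaw": 0}, {"dp": [0, 0, 75], "yaw": 0}, {"dp": [0, 0, 90], "yaw": 0}, {"dp": [0, 0, 96], "yaw": 0}, {"dp": [0, 0, 96], "yaw": 0}, {"dp": [0, 0, 96], "yaw": 0}, {"dp": [0, 0, 96], "yaw": 0}]'

```text
clock: 19.92
eef_pos: [617.5, 92.9, 15.6]
tcp_rot: [3.14, -0.0, 1.67]
contact_force: [0.1, 0.4, -0.7]
opening: 0.114
grasp_force: 59.2
```

>>> carry_out --targets '[{"dp": [0, 0, 0], "yaw": 0}, {"dp": [0, 0, 0], "yaw": 0}, {"dp": [0, 0, 0], "yaw": 0}, {"dp": [0, 0, 0], "yaw": 0}, {"dp": [0, 0, -10], "yaw": 0}, {"dp": [0, 0, -40], "yaw": 0}, {"dp": [0, 0, -80], "yaw": 0}, {"dp": [0, 0, -95], "yaw": 0}, {"dp": [0, 0, -95], "yaw": 0}]' --fingers -0.4

```text
clock: 21.05
eef_pos: [617.6, 92.9, 110.9]
tcp_rot: [3.139, -0.0, 1.67]
contact_force: [-0.1, 0.3, -0.4]
opening: 0.299
grasp_force: 0.0
```

>>> carry_out --targets '[{"dp": [128.5, -151, 10], "yaw": 0}, {"dp": [128.5, -151, 10], "yaw": 0}, {"dp": [128.5, -151, 10], "yaw": 0}, {"dp": [128.5, -151, 10], "yaw": 0}, {"dp": [128.5, -151, 10], "yaw": 0}, {"dp": [128.5, -151, 10], "yaw": 0}, {"dp": [128.5, -151, 10], "yaw": 0}, {"dp": [128.5, -151, 10], "yaw": 0}]' --fingers 0.75

```text
clock: 22.05
eef_pos: [454.6, 205.3, 99.7]
tcp_rot: [3.141, 0.0, 1.668]
contact_force: [-0.4, -0.2, 0.1]
opening: 0.881
grasp_force: 0.0
```

Run:
```python
from h import *
c=r.get_calibration('wrist');im=r.grab_frame('wrist')[:,:,::-1].copy()
t=r.grab_frame('top')[:,:,::-1]
print(proj(c,[[453.4,205.3,12]]))
cv2.imwrite('pics/v8.png',np.vstack([im[80:430],cv2.copyMakeBorder(cv2.resize(t[120:210,205:315],(305,249)),0,0,0,335,cv2.BORDER_CONSTANT)]))
plan((453.4,205.3,8.5,95.7))
```

```text
[[312.61092995 242.99590282]]
(453.4, 205.3, 8.5, 95.7) dp [-0.1 -0.9 91.2] yaw -0.1
```

View pics/v8.png

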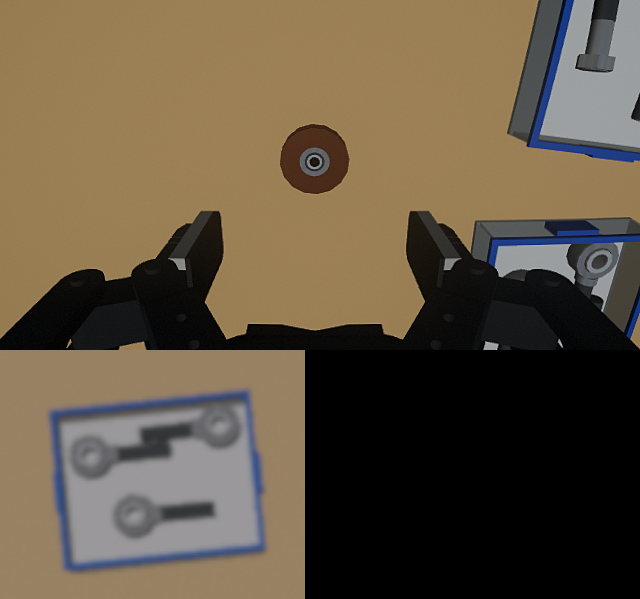

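The rod end lies flat and clear at (165,512) in the crop. The pulley's hub is at (314,240) in the wrist picture, 2 mm farther along x than I had predicted. Grip it.

>>> carry_out --targets '[{"dp": [1.5, 0, 40], "yaw": 0}, {"dp": [1.5, 0, 75], "yaw": 0}, {"dp": [1.5, 0, 91.5], "yaw": 0}, {"dp": [1.5, 0, 91.5], "yaw": 0}, {"dp": [1.5, 0, 91.5], "yaw": 0}, {"dp": [1.5, 0, 91.5], "yaw": 0}]'

```text
clock: 22.9
eef_pos: [454.6, 207.6, 9.4]
tcp_rot: [3.14, -0.001, 1.67]
contact_force: [0.2, 0.5, 0.3]
opening: 0.873
grasp_force: 0.0
```

>>> carry_out --targets '[{"dp": [0, 0, 0], "yaw": 0}, {"dp": [0, 0, 0], "yaw": 0}, {"dp": [0, 0, 0], "yaw": 0}, {"dp": [0, 0, 0], "yaw": 0}, {"dp": [0, 0, 0], "yaw": 0}, {"dp": [0, 0, 0], "yaw": 0}, {"dp": [0, 0, 0], "yaw": 0}, {"dp": [0, 0, 0], "yaw": 0}]' --fingers -1 --grip_force 45

```text
clock: 23.9
eef_pos: [454.1, 207.4, 9.1]
tcp_rot: [3.141, -0.0, 1.67]
contact_force: [-2.5, -0.7, 10.1]
opening: 0.492
grasp_force: 44.1
```

>>> carry_out --targets '[{"dp": [0, 0, -30], "yaw": 0}, {"dp": [0, 0, -70], "yaw": 0}, {"dp": [0, 0, -100], "yaw": 0}, {"dp": [0, 0, -100], "yaw": 0}, {"dp": [0, 0, -100], "yaw": 0}]'

```text
clock: 24.52
eef_pos: [453.3, 207.0, 107.7]
tcp_rot: [-3.141, 0.0, 1.67]
contact_force: [-0.8, 0.6, -0.9]
opening: 0.49
grasp_force: 46.0
```

Run:
```python
from h import *
plan((630.8,-97.9,108,3.9))
```

```text
(630.8, -97.9, 108, 3.9) dp [-3.209e+02  1.466e+02 -3.000e-01] yaw 91.8
```

>>> carry_out --targets '[{"dp": [-321, 146.5, 0], "yaw": 91.8}, {"dp": [-321, 146.5, 0], "yaw": 91.8}, {"dp": [-321, 146.5, 0], "yaw": 91.8}, {"dp": [-321, 146.5, 0], "yaw": 91.8}, {"dp": [-321, 146.5, 0], "yaw": 91.8}, {"dp": [-321, 146.5, 0], "yaw": 91.8}, {"dp": [-321, 146.5, 0], "yaw": 91.8}, {"dp": [-321, 146.5, 0], "yaw": 91.8}, {"dp": [-321, 146.5, 0], "yaw": 91.8}, {"dp": [-321, 146.5, 0], "yaw": 91.8}, {"dp": [-321, 146.5, 0], "yaw": 91.8}, {"dp": [-321, 146.5, 0], "yaw": 91.8}]'

```text
clock: 26.02
eef_pos: [631.1, -97.6, 107.9]
tcp_rot: [-3.141, 0.001, 0.069]
contact_force: [0.9, -0.4, -0.5]
opening: 0.491
grasp_force: 46.1
```

Run:
```python
from h import *
im=r.grab_frame('wrist')[:,:,::-1].copy();cv2.imwrite('pics/v9.png',im)
plan((630.8,-97.9,12.5,3.9))
```

```text
(630.8, -97.9, 12.5, 3.9) dp [-0.4  0.2 95.5] yaw 0.0
```

View pics/v9.png

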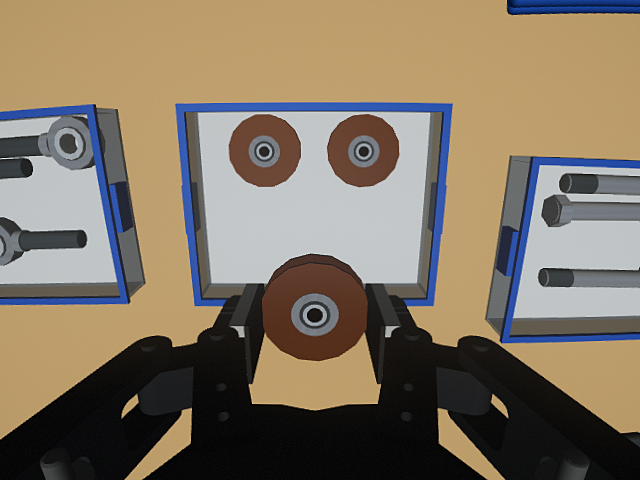

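The pulley is held level at (315,314), centred across the case and clear of the fixed ones at (265,150) and (363,150). Lower and release.

>>> carry_out --targets '[{"dp": [0, 0, 40], "yaw": 0}, {"dp": [0, 0, 75], "yaw": 0}, {"dp": [0, 0, 90], "yaw": 0}, {"dp": [0, 0, 95.5], "yaw": 0}, {"dp": [0, 0, 95.5], "yaw": 0}, {"dp": [0, 0, 95.5], "yaw": 0}, {"dp": [0, 0, 95.5], "yaw": 0}]'

```text
clock: 26.95
eef_pos: [631.8, -97.9, 13.7]
tcp_rot: [3.141, -0.001, 0.067]
contact_force: [-0.2, -0.5, -0.1]
opening: 0.488
grasp_force: 46.2
```

>>> carry_out --targets '[{"dp": [0, 0, 0], "yaw": 0}, {"dp": [0, 0, 0], "yaw": 0}, {"dp": [0, 0, 0], "yaw": 0}, {"dp": [0, 0, 0], "yaw": 0}, {"dp": [0, 0, -10], "yaw": 0}, {"dp": [0, 0, -40], "yaw": 0}, {"dp": [0, 0, -80], "yaw": 0}, {"dp": [0, 0, -130], "yaw": 0}, {"dp": [-60, 0, -150], "yaw": 0}, {"dp": [-120, 0, -150], "yaw": 0}, {"dp": [-160, 0, -150], "yaw": 0}, {"dp": [-160, 0, -150], "yaw": 0}]' --fingers 0.4

```text
clock: 28.45
eef_pos: [468.9, -108.5, 163.4]
tcp_rot: [-3.141, 0.001, 0.067]
contact_force: [0.7, -0.4, 1.4]
opening: 0.704
grasp_force: 0.0
```

Run:
```python
from h import *
t=r.grab_frame('top')[:,:,::-1];s=r.grab_frame('scene')[:,:,::-1]
a=cv2.resize(t[110:350,60:540],(780,390),interpolation=cv2.INTER_CUBIC);b=cv2.resize(s[200:405,150:540],(390,205))
cv2.imwrite('pics/v10.png',np.vstack([a,cv2.copyMakeBorder(b,0,0,0,390,cv2.BORDER_CONSTANT)]))
```

```text
(no output)
```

View pics/v10.png

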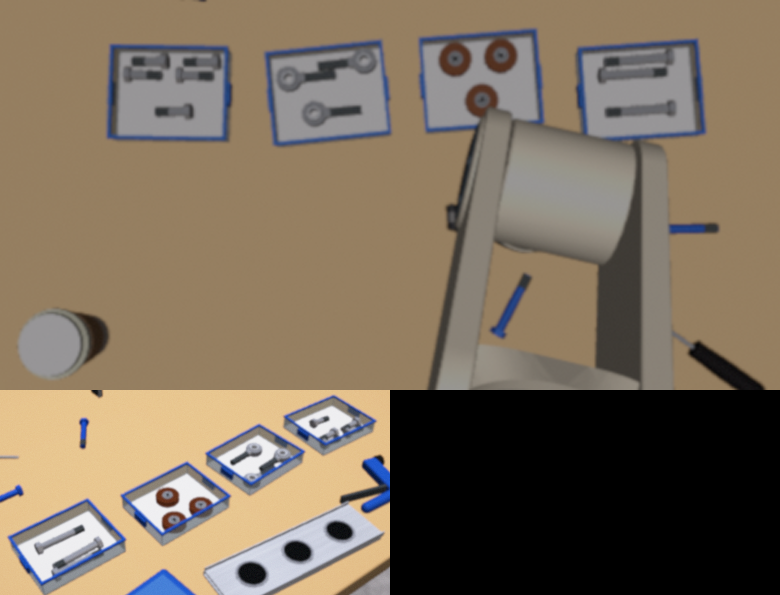

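All four pieces are flat in their cases: short bolt (175,112), rod end (330,112), pulley (482,100) and long bolt (640,112). The cup, screwdriver and blue bolts have not moved, and the gripper is clear.

```bash
python3 -c "
from rig import r
print(r.sign_off())"
```

```text
the job is handed in; nothing more can be done
None
```

All four pieces are lying flat in their matching cases, beside the others, the cup and screwdriver are where they were, and the job was handed in at about 28.6 s on the clock.

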